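# Send the serving tongs down the return chute

## Robot

A 7-joint arm with a two-finger parallel gripper is mounted at the origin on the work surface; the furniture and walls round the work are solid. World frame = base frame: x ahead of the robot, y to its left, z up, the work surface at z = 0. Lengths are in m, angles in rad, forces in N, time in s.
With the tool pointing down it reaches from about 0.35 to 0.9 m from the base axis. Payload 19.9 kg.
Tool frame: the origin (TCP) lies on the mounting face of the last link; the fingertips stand 199 mm ahead of it and the grasp point (between the pads) lies 180 mm ahead of it; y points along the fingers, x is the direction in which the jaws open and shut, and the axes are right-handed (so a half turn about y gives the same grasp; the last joint's range is limited). The gripper opens to 94 mm and grips with 3 to 60 N. Pads are 16 mm wide; open, the fingers measure 119 mm over their backs; the gripper's body (75 mm by 177 mm) begins 78 mm behind the grasp point.
Start: joints at [1.28, 0.417, -0.01, 1.614, 0.005, 1.111, -0.053], TCP at [0.155, -0.606, 0.405] pointing down, gripper open.
Joint ranges: [-2.81, 2.81], [-0.39, 2.02], [-1.27, 1.25], [0.06, 2.57], [-1.19, 4.33], [0.19, 2], [-2.82, 2.82]. Speed limits (rad/s): [1.89, 1.89, 2.39, 2.39, 3.01, 3.01, 3.01].

## Interface

Orientations are given as a unit quaternion [x, y, z, w].
In Python, from workcell import ctrl gives the robot as it stands.
- The arm moves only by the tool send_rows, never from a script. Its arguments are lists of equal length, an entry for each row: "travel": the shift along the tool's x, y, z in m, a list of three; "turn": the turn, a rotation vector about the tool's x, y, z in rad, a list of three; "jaw": the finger opening in m, from 0 to 0.094. A call has 1 to 5 rows; each row shifts and turns the commanded pose from where the row before left it, along the tool's axes as they then stand; what a row does not reach is not made up. A row lasts 1/12 s, in which the tool goes at most 41.7 mm and 7.16 degrees, less where a joint would pass 70% of its speed; a pose out of reach is approached as far as the arm can. A call with a gripper value outside its range is refused whole. The fingers move at their own pace and stop on an object; "squeeze" is the grip in N (left out, the last holds). Time passes only in rows, so rows that do not move let the fingers close. It gives the time, the measured TCP pose, the force and the opening at its end, in the units of the state.
- ctrl.get_obs(): the state, without advancing time (a new reading comes with each control period).
- ctrl.read_camera(name): name is "scene" or "top" or "wrist"; returns the picture (420x560x3 uint8, blue, green, red); there is no depth.
- ctrl.camera_info(name): a dict with "intrinsics" (3x3 intrinsics, pixels), "D" ([k1, k2, p1, p2, k3] as OpenCV has them; the pictures are not rectified), "xyz" and "rotation" of the camera in the world. Camera axes: x right, y down, z forward; pixel columns grow to the right and rows downward; lengths in m; the calibration is good to about 2 mm. A picture is of the moment at which its call begins: read the wrist's pose just before it. camera_info takes no time and is no camera call; for the wrist camera it gives the pose at the moment of the call.
- ctrl.sign_off(): hands the job in, once; it reports no verdict.
Trained networks look in the newest picture that a camera, given by its name, has taken for a name from the list of things; names that differ only in an ending like _2 or _b are one class to them, and where a whole thing is asked for, a point or a joint stands for the part that bears it (a point fixed in the world has none). Each returns a list of dicts, best first, with "conf" (0 to 1); they miss things now and then, are a little off and sometimes report something else, mostly with a low value. They report only what shows in the picture. A call takes as long as a camera call.
- ctrl.cut_out(camera, target): "region" (420x560 bool, what is visible of it).
- ctrl.tip_of(camera, target): "at" ([x, y, z] in m, in the coordinates of the camera as it stood for that picture, good to about 4 mm: a listed point, or the origin of a listed thing).
The state is a dict: "time": time; "qpos": joint angles; "joint_vel": joint speeds; "joint_efforts": joint torques, N m; "ee_pos": TCP position; "tcp_rot": TCP orientation; "ft_force": force on the tool from outside, world axes, zero at the start; "moment": the same for the moment, N m; "width": opening from 0.0 (shut) to 1.0 (fully open).
Only numpy, scipy, OpenCV 4.12 (cv2) and the standard library are available. Lean on these libraries where they do the work, as an engineer would, in place of code of your own. Each camera call takes 0.05 s, during which the arm holds its last target.

## Task

Send the steel serving tongs down the sloping return chute. Lay them in its wide upper mouth in line with the chute, open tips first and bow end uphill, and let go there, so that they slide down on their own, astride the blue guide rib, until the tips rest at the blue stop at the bottom. Leave the probe thermometer where it lies.

Things in the scene. Friction and masses are not known exactly. Their poses are not given: they have to be found in the camera images.
- tongs: Plain steel serving tongs lying flat, 42 x 192 x 22 mm, 60 to 120 g. Two thin stiff arms, 19 mm high, joined by a round bow at the +y end (y = +105 mm); open tips at the -y end (y = -87 mm), free space between the arms. Origin at the underside on the centre line, z up. Grip across the arms (along x, 31 to 42 mm wide) at the balance point, 15 mm from the origin towards the bow.
- chute: Fixed steel chute; origin on the worktop under its middle, z up, +x level and uphill. It falls at 25 degrees towards -x; floor height 119 mm + 0.466 x, from x = -200 mm (blue stop) to +208 mm (open top). Walls 30 mm high; 130 mm apart inside from x = +82 up, narrowing to 49 mm at x = -22 and below. A blue rib 10 mm wide, 16 high runs down its middle from x = -41: arms pass either side, the bow cannot.
- thermometer: Bystander: probe thermometer lying flat, 34 x 216 x 17 mm, white body at its +y end and a thin steel needle towards -y; origin at the middle of its underside. Not to be moved.
- chute_mouth (a point): Point on the floor in the middle of the chute's wide mouth, 163 mm above the worktop; axes as the chute's. Lay the tongs down with their origin about here, within 12 mm of the centre line and 10 degrees of its direction, tongs' +y uphill. Let go, they slide down within a second and rest with their origin at x = -118, z = 64 mm of the chute.

How it is judged:
At the end, for the whole second after the job is handed in: The tongs rest still at the foot of the chute, tips at the blue stop, astride the rib: origin 118 mm (level, within 27) down-slope of the chute's origin, within 15 mm of its centre line, flat on its floor within 10 degrees; thermometer within 30 mm of its start (x of tongs in the frame of chute between -0.145 and -0.09 m and y of tongs in the frame of chute between -0.015 and 0.015 m and z of tongs in the frame of chute between 0.045 and 0.08 m and angle between tongs's own z axis and vertical between 0.26 and 0.61 rad and angle between the y axis of tongs and the x axis of chute, either way round below 0.61 rad and linear speed of tongs below 0.02 m/s and distance of thermometer from where it was at the start of the episode below 0.03 m); the robot touches nothing.
It fails at once if the fingers grip or push the tongs once they are in the lower half of the chute (they must slide down on their own) (contact force between the fingers and tongs above 1.5 N and x of tongs in the frame of chute between -0.3 and -0.03 m and y of tongs in the frame of chute between -0.06 and 0.06 m and z of tongs in the frame of chute below 0.15 m).
It fails at once if the thermometer is moved more than 30 mm (distance of thermometer from where it was at the start of the episode above 0.03 m).
It also fails if it takes over 35 s, if anything falls off the work surface, if the arm or the gripper's body presses on something with over 40 N, if the wrist force passes 120 N, or if a joint passes its speed limit or range.

## Working session

There is one attempt and no reset: what is moved stays moved. The work goes in short steps, Python scripts to look and compute and a tool call to move; the robot and the scene stay as the last step left them, time stands still between calls to the robot, and variables do not carry over. Pictures are saved under pics/ and viewed, and the job is handed in when it is done.

Besides the shell and the picture viewer there is one more tool, called after "Emit:" as name(argument=value, ...) on one line, values as JSON. send_rows: Moves the arm, as the interface text tells. Its arguments: {"type":"object","properties":{"travel":{"type":"array","items":{"type":"array","items":{"type":"number"}}},"turn":{"type":"array","items":{"type":"array","items":{"type":"number"}}},"jaw":{"type":"array","items":{"type":"number"}},"squeeze":{"type":"number"}},"required":["travel","turn","jaw"]}

```bash
ls; mkdir -p pics; cat > h.py <<'E'
import numpy as np,cv2
from scipy.spatial.transform import Rotation as R
from workcell import ctrl
def rot(i):
    r=np.array(i["rotation"]); return r if r.shape==(3,3) else R.from_quat(r).as_matrix()
def tow(i,p): return rot(i)@np.array(p)+np.array(i["xyz"])
E
python3 - <<'E'
from h import *
o=ctrl.get_obs()
for k in o: print(k,np.round(o[k],3))
for c in ("scene","top"):
    im=ctrl.read_camera(c); cv2.imwrite(f"pics/{c}0.png",im)
    i=ctrl.camera_info(c); print(c,i)
    for t in ("tongs","chute","thermometer","chute_mouth"):
        for d in ctrl.tip_of(c,t)[:2]: print(t,round(d["conf"],2),tow(i,d["at"]).round(4))
    for t in ("tongs","chute","thermometer"):
        for d in ctrl.cut_out(c,t)[:2]:
            ys,xs=np.nonzero(d["region"]); print(t,round(d["conf"],2),xs.min(),xs.max(),ys.min(),ys.max(),len(xs))
print(ctrl.get_obs()["time"])
E
```

```text
pics
time 0.0
qpos [ 1.28   0.418 -0.01   1.614  0.005  1.111 -0.053]
joint_vel [-0.002  0.001  0.001 -0.001 -0.    -0.002  0.001]
joint_efforts [ 1.0000e-03 -8.5126e+01  6.3900e-01 -4.2599e+01 -4.9000e-02  1.9000e-02
  0.0000e+00]
ee_pos [ 0.154 -0.605  0.404]
tcp_rot [-0.558  0.434 -0.433  0.559]
ft_force [-0.211 -0.465  0.149]
moment [ 0.025 -0.012 -0.012]
width 0.999
scene {'intrinsics': array([[490.74109134,   0.        , 273.60465822],
       [  0.        , 490.74109134, 207.53757084],
       [  0.        ,   0.        ,   1.        ]]), 'D': array([0.01948434, 0.        , 0.        , 0.        , 0.        ]), 'xyz': array([0.05609613, 0.53106686, 0.8893322 ]), 'rotation': array([-0.26173863,  0.88939179, -0.36206642,  0.09686608])}
tongs 0.85 [ 0.4518 -0.3402 -0.0017]
chute 0.78 [ 0.3898  0.1232 -0.0016]
thermometer 0.57 [ 0.4324 -0.1496 -0.0036]
chute_mouth 0.58 [0.4811 0.1118 0.1577]
tongs 0.86 290 345 163 202 577
chute 0.81 122 332 179 405 18329
thermometer 0.59 245 287 213 234 500
top {'intrinsics': array([[450.34320473,   0.        , 282.41237556],
       [  0.        , 450.34320473, 202.54168804],
       [  0.        ,   0.        ,   1.        ]]), 'D': array([-0.12343738,  0.        ,  0.        ,  0.        ,  0.        ]), 'xyz': array([ 0.27129312, -0.10688103,  1.1340273 ]), 'rotation': array([ 0.71416576, -0.694083  ,  0.0593944 , -0.06847156])}
tongs 0.55 [ 0.4539 -0.3372 -0.0009]
chute 0.74 [ 0.3921  0.1301 -0.0006]
thermometer 0.79 [ 0.4309 -0.1481 -0.002 ]
thermometer 0.5 [ 0.3907  0.1287 -0.0009]
chute_mouth 0.92 [0.4833 0.1127 0.1622]
chute_mouth 0.34 [ 0.4341 -0.1468 -0.0005]
tongs 0.52 345 417 201 227 291
chute 0.86 156 232 124 323 11136
thermometer 0.75 294 309 179 219 452
0.8
```

View pics/scene0.png

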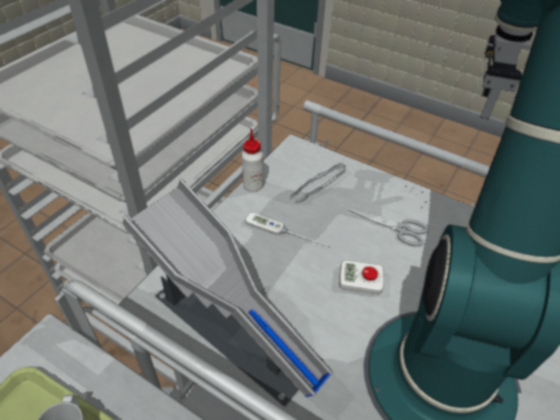

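View pics/top0.png

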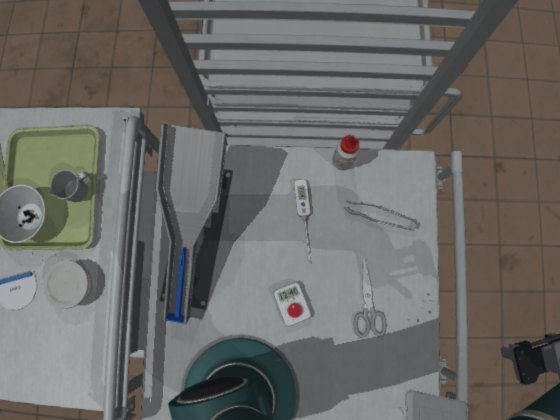

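```bash
python3 - <<'E'
from h import *
o=ctrl.get_obs(); print(R.from_quat(o["tcp_rot"]).as_matrix().round(3))
im=cv2.imread("pics/top0.png")
cv2.imwrite("pics/top0c.png",cv2.resize(im[140:300,250:450],None,fx=4,fy=4,interpolation=cv2.INTER_CUBIC)[:600])
cv2.imwrite("pics/top0d.png",cv2.resize(im[110:330,130:260],None,fx=2.7,fy=2.7,interpolation=cv2.INTER_CUBIC))
E
```

```text
[[ 0.247 -0.     0.969]
 [-0.969  0.     0.247]
 [-0.    -1.    -0.   ]]
```

View pics/top0c.png

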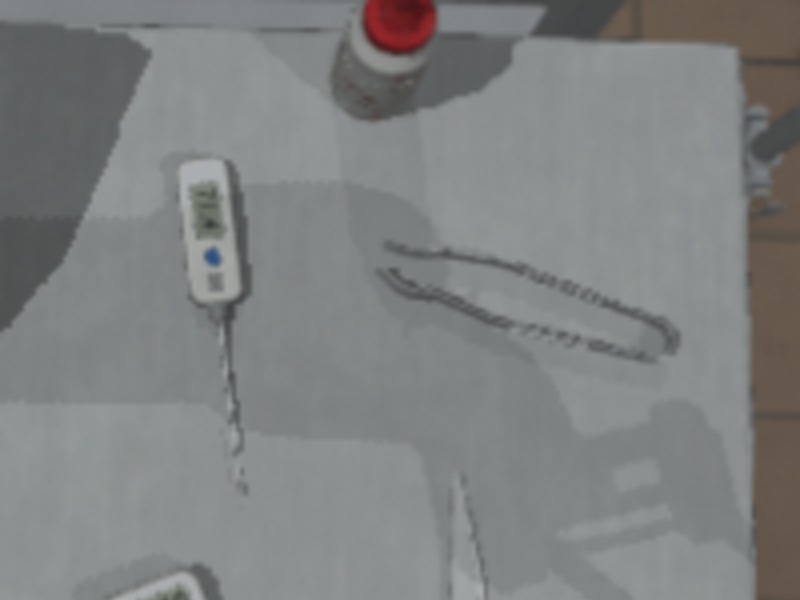

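View pics/top0d.png

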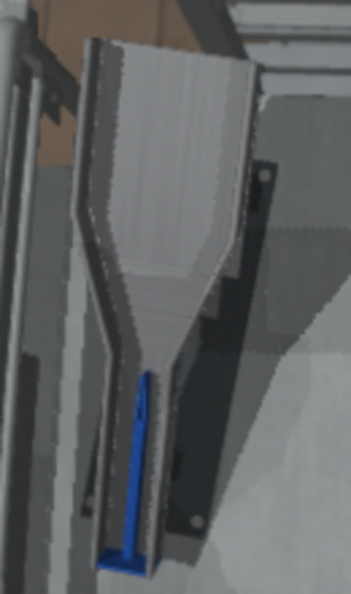

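```bash
cat >> h.py <<'E'
def ray(i,px):
    u=cv2.undistortPoints(np.array([[px]],float),i["intrinsics"],i["D"])[0,0]
    return np.array(i["xyz"]),rot(i)@np.array([u[0],u[1],1])
def onz(i,px,z):
    o,d=ray(i,px); return o+d*(z-o[2])/d[2]
def proj(i,P):
    P=np.atleast_2d(P); Rm=rot(i).T; t=-Rm@np.array(i["xyz"])
    return cv2.projectPoints(P.astype(float),cv2.Rodrigues(Rm)[0],t,i["intrinsics"],i["D"])[0][:,0]
E
python3 - <<'E'
from h import *
from scipy.optimize import least_squares
T=ctrl.camera_info("top");S=ctrl.camera_info("scene")
a=onz(T,(418.7,223),.012);b=onz(T,(345.7,204.5),.012);print("right",a,"left",b,np.linalg.norm(a-b))
im=cv2.imread("pics/scene0.png")
cv2.imwrite("pics/s0c.png",cv2.resize(im[150:215,230:360],None,fx=6,fy=6,interpolation=cv2.INTER_CUBIC))
cv2.imwrite("pics/s0d.png",cv2.resize(im[170:410,110:340],None,fx=2.5,fy=2.5,interpolation=cv2.INTER_CUBIC))
# chute blue masks
for c in("top","scene"):
    im=cv2.imread(f"pics/{c}0.png").astype(int); m=(im[...,0]>im[...,2]+50)&(im[...,0]>im[...,1]+40)
    if c=="top": m[:, :150]=0; m[:,240:]=0
    else: m[:300]=0; m[:,:200]=0;m[:,335:]=0
    for v in range(420):
        x=np.nonzero(m[v])[0]
        if len(x) and v%6==0: print(c,v,x.min(),x.max())
E
```

```text
right [ 0.43334069 -0.43616894  0.012     ] left [ 0.4758801  -0.24981187  0.012     ] 0.1911506148743746
top 252 182 183
top 258 181 183
top 264 180 183
top 270 179 183
top 276 179 182
top 282 178 181
top 288 178 181
top 294 177 180
top 300 176 180
top 306 176 179
top 312 176 179
top 318 167 182
scene 312 249 256
scene 318 253 262
scene 324 258 267
scene 330 264 273
scene 336 269 278
scene 342 274 284
scene 348 280 289
scene 354 285 294
scene 360 291 300
scene 366 296 305
scene 372 301 311
scene 378 307 327
scene 384 312 322
scene 390 314 317
```

View pics/s0c.png

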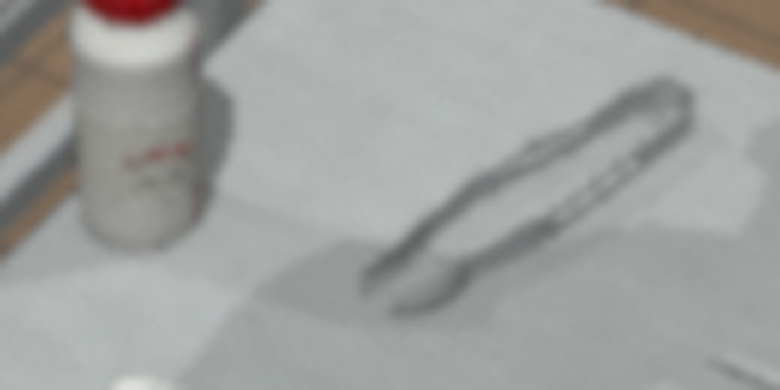

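View pics/s0d.png

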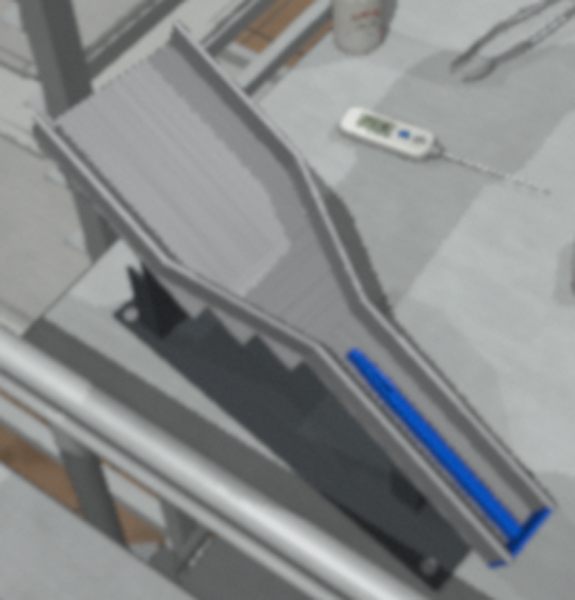

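```bash
cat > fit.py <<'E'
from h import *
from scipy.optimize import least_squares
T=ctrl.camera_info("top");S=ctrl.camera_info("scene")
t=np.tan(np.radians(25))
def W(p,x,y,h): # h normal height
    s,c=np.sin(np.radians(25)),np.cos(np.radians(25))
    X=x-h*s; Z=.119+.466*x+h*c
    C,Sn=np.cos(p[2]),np.sin(p[2])
    return np.array([p[0]+C*X-Sn*y,p[1]+Sn*X+C*y,Z])
def overlay(p,name):
  for c,i in(("top",T),("scene",S)):
    k=3
    im=cv2.imread(f"pics/{c}0.png"); im=cv2.resize(im,None,fx=k,fy=k,interpolation=cv2.INTER_CUBIC)
    def L(a,b,col):
        q=(proj(i,[W(p,*a),W(p,*b)])*k+k/2).astype(int); cv2.line(im,tuple(map(int,q[0])),tuple(map(int,q[1])),col,1)
    for h,col in((0,(0,255,0)),(.03,(0,0,255))):
      for s in(1,-1):
        for A,B in(((.208,.065),(.082,.065)),((.082,.065),(-.022,.0245)),((-.022,.0245),(-.2,.0245))):
            L((A[0],s*A[1],h),(B[0],s*B[1],h),col)
    for s in(1,-1): L((-.041,s*.005,.016),(-.2,s*.005,.016),(0,255,255))
    L((.094,-.065,0),(.094,.065,0),(0,255,255))
    cr=im[110*k:330*k,140*k:250*k] if c=="top" else im[170*k:400*k,110*k:340*k]
    f=min(1,600/cr.shape[0]);cv2.imwrite(f"pics/{name}_{c}.png",cv2.resize(cr,None,fx=f,fy=f,interpolation=cv2.INTER_AREA))
def fit():
  obs=[("top",v,(a+b)/2) for v,a,b in((258,181,183),(264,180,183),(270,179,183),(276,179,182),(282,178,181),(288,178,181),(294,177,180),(300,176,180),(306,176,179),(312,176,179))]
  def res(p):
    r=[]
    q=proj(T,[W(p,x,0,.016) for x in(-.05,-.19)])
    for c,v,u in obs:
        f=(v-q[0,1])/(q[1,1]-q[0,1]); r.append(q[0,0]+f*(q[1,0]-q[0,0])-u)
    # rib start + mouth corners
    c=W(p,0.094,0,0)-[.4822,.1123,0.163]; r+=list(c[:2]/.002)
    r+=list((np.array(p[:2])-[.391,.1270])/.002)
    q=proj(S,[W(p,x,.0,.016) for x in(-.06,-.18)])
    for v,a,b in((318,253,262),(330,264,273),(342,274,284),(354,285,294),(366,296,305)):
        f=(v-q[0,1])/(q[1,1]-q[0,1]); r.append((q[0,0]+f*(q[1,0]-q[0,0])-(a+b)/2)/1)
    return r
  s=least_squares(res,[.391,.127,-.18],loss="soft_l1",x_scale=[.01,.01,.1]); print(s.x,np.degrees(s.x[2]),np.round(res(s.x),1)); return s.x
if __name__=="__main__":
  p=fit(); overlay(p,"ov"); print("mouth",W(p,.094,0,0))
E
python3 fit.py
```

```text
[ 0.39106035  0.12640996 -0.14713582] -8.430261784961061 [-0.2 -0.3 -0.4 -0.4 -0.  -0.6 -0.1 -0.2 -0.3 -0.8  0.9  0.2  0.  -0.3
  0.4  0.1  0.4  0.7  0.4]
mouth [0.48404468 0.11262904 0.162804  ]
```

```bash
sleep 1
```

```text
(no output)
```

View pics/ov_top.png

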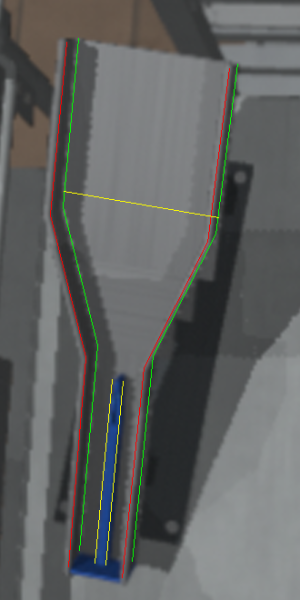

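View pics/ov_scene.png

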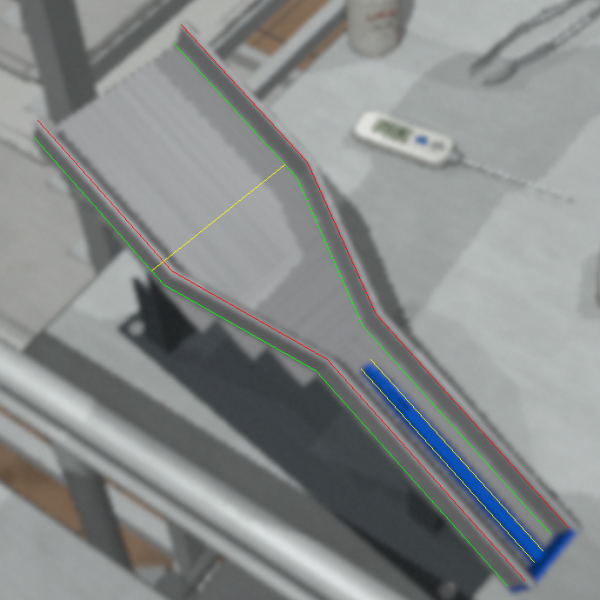

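```bash
cat >> h.py <<'E'
from scipy.spatial.transform import Slerp
import json
def rows(pos,Rm,n):
    o=ctrl.get_obs(); p0=np.array(o["ee_pos"]); r0=R.from_quat(o["tcp_rot"]); r1=R.from_matrix(Rm)
    sl=Slerp([0,1],R.concatenate([r0,r1])); tr=[];tu=[]; P=p0.copy(); r=r0
    for k in range(1,n+1):
        pt=p0+(np.array(pos)-p0)*k/n; rt=sl(k/n)
        a=r.inv().apply(pt-P).round(4); b=(r.inv()*rt).as_rotvec().round(4)
        tr.append(a.tolist()); tu.append(b.tolist()); P=P+r.apply(a); r=r*R.from_rotvec(b)
    print("now",p0.round(4),"t",o["time"])
    for k in range(0,n,5): print(json.dumps(tr[k:k+5]),"\n ",json.dumps(tu[k:k+5]))
    return
def Rfrom(x,y):
    x=np.array(x,float);y=np.array(y,float);y/=np.linalg.norm(y);x-=y*(x@y);x/=np.linalg.norm(x)
    return np.c_[x,y,np.cross(x,y)]
def yaw(d): return [np.cos(np.radians(d)),np.sin(np.radians(d)),0]
E
python3 - <<'E'
from h import *
rows([.45,-.353,.36],Rfrom(yaw(-12.9),[0,0,-1]),15)
E
```

```text
now [ 0.1545 -0.6056  0.4046] t 0.8
[[-0.0114, 0.003, 0.0232], [-0.0098, 0.003, 0.0241], [-0.0079, 0.0029, 0.0246], [-0.0061, 0.003, 0.0252], [-0.0043, 0.003, 0.0256]] 
  [[-0.0, -0.0731, -0.0], [-0.0, -0.073, -0.0], [-0.0, -0.0731, -0.0], [-0.0, -0.073, -0.0], [-0.0, -0.0731, -0.0]]
[[-0.0024, 0.003, 0.0258], [-0.0005, 0.0029, 0.0259], [0.0014, 0.003, 0.0259], [0.0033, 0.003, 0.0257], [0.0052, 0.003, 0.0254]] 
  [[-0.0, -0.073, -0.0], [-0.0, -0.0731, -0.0], [-0.0, -0.073, -0.0], [-0.0, -0.0731, -0.0], [-0.0, -0.0731, -0.0]]
[[0.0069, 0.0029, 0.0249], [0.0088, 0.003, 0.0244], [0.0106, 0.003, 0.0237], [0.0122, 0.003, 0.0228], [0.0139, 0.0029, 0.0219]] 
  [[-0.0, -0.073, -0.0], [-0.0, -0.0731, -0.0], [-0.0, -0.073, -0.0], [-0.0, -0.0731, -0.0], [-0.0, -0.073, -0.0]]
```

Emit:
send_rows(travel=[[-0.011,0.003,0.023],[-0.01,0.003,0.024],[-0.008,0.003,0.025],[-0.006,0.003,0.025],[-0.004,0.003,0.026]], turn=[[0,-0.073,0],[0,-0.073,0],[0,-0.073,0],[0,-0.073,0],[0,-0.073,0]], jaw=[0.094,0.094,0.094,0.094,0.094])

```text
time: 1.22
ee_pos: [0.2546, -0.5205, 0.3895]
tcp_rot: [0.629, -0.324, 0.324, -0.629]
ft_force: [0.2, -0.2, -0.3]
width: 0.996
```

Emit:
send_rows(travel=[[-0.002,0.003,0.026],[0,0.003,0.026],[0.001,0.003,0.026],[0.003,0.003,0.026],[0.005,0.003,0.025]], turn=[[0,-0.073,0],[0,-0.073,0],[0,-0.073,0],[0,-0.073,0],[0,-0.073,0]], jaw=[0.094,0.094,0.094,0.094,0.094])

```text
time: 1.63
ee_pos: [0.3539, -0.4356, 0.3745]
tcp_rot: [0.677, -0.204, 0.204, -0.677]
ft_force: [0.4, -0.9, 0.3]
width: 1.001
```

Emit:
send_rows(travel=[[0.007,0.003,0.025],[0.009,0.003,0.024],[0.011,0.003,0.024],[0.012,0.003,0.023],[0.014,0.003,0.022]], turn=[[0,-0.073,0],[0,-0.073,0],[0,-0.073,0],[0,-0.073,0],[0,-0.073,0]], jaw=[0.094,0.094,0.094,0.094,0.094])

```text
time: 2.05
ee_pos: [0.4528, -0.3514, 0.3595]
tcp_rot: [-0.703, 0.077, -0.078, 0.703]
ft_force: [-0.3, -0.4, -0.3]
width: 0.996
```

```bash
python3 - <<'E'
from h import *
o=ctrl.get_obs(); print(o["qpos"].round(3),o["ee_pos"].round(4),R.from_quat(o["tcp_rot"]).as_matrix().round(3))
i=ctrl.camera_info("wrist"); im=ctrl.read_camera("wrist"); cv2.imwrite("pics/w1.png",im); np.save("w1.npy",i,allow_pickle=True)
for t in ("tongs",):
    for d in ctrl.tip_of("wrist",t)[:2]: print(t,round(d["conf"],2),tow(i,d["at"]).round(4))
    for d in ctrl.cut_out("wrist",t)[:1]:
        ys,xs=np.nonzero(d["region"]); print(d["conf"],xs.min(),xs.max(),ys.min(),ys.max(),len(xs)); cv2.imwrite("pics/w1m.png",d["region"].astype(np.uint8)*255)
E
```

```text
[ 0.894  0.396 -0.361  1.781  0.163  0.994  0.249] [ 0.4528 -0.3514  0.3595] [[ 0.976  0.     0.218]
 [-0.218  0.     0.976]
 [ 0.    -1.     0.   ]]
```

View pics/w1.png

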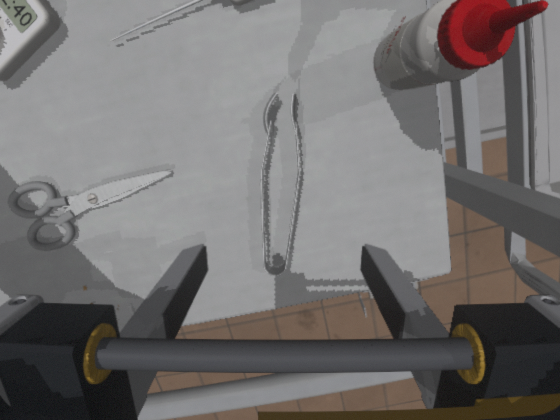

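```bash
python3 - <<'E'
from h import *
i=np.load("w1.npy",allow_pickle=True).item()
im=cv2.imread("pics/w1.png"); cv2.imwrite("pics/w1c.png",cv2.resize(im[75:290,220:350],None,fx=2.79,fy=2.79,interpolation=cv2.INTER_CUBIC))
for n,p in dict(tl=(273,93),tr=(294,93),bow=(275,272),l1=(264,180),r1=(301,160),l2=(264,215),r2=(296,215)).items(): print(n,onz(i,p,.019).round(4), onz(i,p,0).round(4))
E
```

```text
tl [ 0.4661 -0.2475  0.019 ] [ 0.4658 -0.2462  0.    ]
tr [ 0.4855 -0.2518  0.019 ] [ 0.4863 -0.2508  0.    ]
bow [ 0.4262 -0.4298  0.019 ] [ 0.4235 -0.4393  0.    ]
l1 [ 0.4385 -0.327   0.019 ] [ 0.4365 -0.3304  0.    ]
r1 [ 0.4791 -0.3153  0.019 ] [ 0.4795 -0.318   0.    ]
l2 [ 0.4298 -0.363   0.019 ] [ 0.4273 -0.3686  0.    ]
r2 [ 0.4624 -0.3702  0.019 ] [ 0.4618 -0.3762  0.    ]
```

View pics/w1c.png

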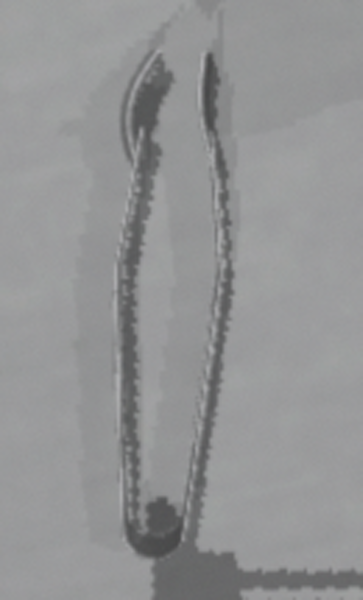

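```bash
python3 - <<'E'
from h import *
rows([.4505,-.350,.2025],Rfrom(yaw(-14),[0,0,-1]),8)
E
```

```text
now [ 0.453  -0.3511  0.3593] t 2.2
[[-0.0003, 0.0196, 0.0], [-0.0004, 0.0196, 0.0001], [-0.0003, 0.0196, 0.0], [-0.0004, 0.0196, 0.0001], [-0.0003, 0.0196, 0.0]] 
  [[-0.0001, 0.003, -0.0], [-0.0001, 0.003, -0.0], [-0.0002, 0.0031, -0.0], [-0.0001, 0.003, -0.0], [-0.0001, 0.003, -0.0]]
[[-0.0003, 0.0196, 0.0001], [-0.0004, 0.0196, 0.0], [-0.0003, 0.0196, 0.0001]] 
  [[-0.0001, 0.003, -0.0], [-0.0001, 0.003, -0.0], [-0.0002, 0.0031, -0.0]]
```

Emit:
send_rows(travel=[[-0.0005,0.025,0],[-0.0005,0.025,0],[-0.0005,0.025,0],[-0.0005,0.025,0],[-0.0005,0.025,0]], turn=[[0,0.004,0],[0,0.004,0],[0,0.004,0],[0,0.004,0],[0,0.004,0]], jaw=[0.094,0.094,0.085,0.08,0.075])

```text
time: 2.62
ee_pos: [0.4483, -0.353, 0.2336]
tcp_rot: [0.702, -0.087, 0.087, -0.702]
ft_force: [0.8, 0.1, 0.5]
width: 0.824
```

```bash
python3 - <<'E'
from h import *
i=ctrl.camera_info("wrist"); im=ctrl.read_camera("wrist"); cv2.imwrite("pics/w2.png",im)
rows([.4505,-.350,.2025],Rfrom(yaw(-14),[0,0,-1]),3)
E
```

```text
now [ 0.4471 -0.3523  0.2292] t 2.6667
[[0.001, 0.0089, 0.001], [0.0009, 0.0089, 0.001], [0.0009, 0.0089, 0.001]] 
  [[-0.0006, -0.0009, -0.0016], [-0.0006, -0.001, -0.0017], [-0.0006, -0.0009, -0.0016]]
```

View pics/w2.png

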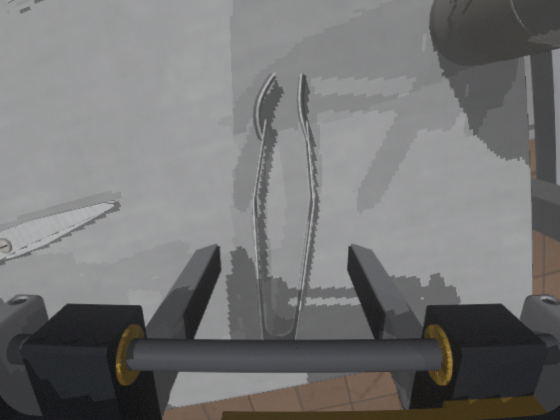

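Emit:
send_rows(travel=[[0.001,0.01,0.001],[0.001,0.01,0.001],[0,0,0]], turn=[[0,0,0],[0,0,0],[0,0,0]], jaw=[0.07,0.07,0.07])

```text
time: 2.92
ee_pos: [0.4514, -0.3511, 0.2139]
tcp_rot: [-0.702, 0.087, -0.087, 0.702]
ft_force: [-0.3, -0.6, -0.0]
width: 0.743
```

```bash
python3 - <<'E'
from h import *
rows([.4505,-.350,.2025],Rfrom(yaw(-14),[0,0,-1]),1)
E
```

```text
now [ 0.4514 -0.3511  0.2139] t 2.9167
[[-0.0011, 0.0114, 0.0009]] 
  [[-0.0003, -0.0015, -0.0006]]
```

Emit:
send_rows(travel=[[-0.001,0.0115,0.001],[0,0,0],[0,0,0],[0,0,0],[0,0,0]], turn=[[0,0,0],[0,0,0],[0,0,0],[0,0,0],[0,0,0]], jaw=[0.07,0.06,0.04,0.02,0.02], squeeze=15)

```text
time: 3.33
ee_pos: [0.4507, -0.3502, 0.2036]
tcp_rot: [0.702, -0.087, 0.087, -0.702]
ft_force: [0.6, 0.4, -0.2]
width: 0.497
```

Emit:
send_rows(travel=[[0,0,0],[0,0,0],[0,0,0],[0,0,0]], turn=[[0,0,0],[0,0,0],[0,0,0],[0,0,0]], jaw=[0.02,0.02,0.02,0.02])

```text
time: 3.67
ee_pos: [0.4505, -0.3501, 0.2033]
tcp_rot: [0.702, -0.087, 0.087, -0.702]
ft_force: [-2.0, 1.0, 6.0]
width: 0.327
```

Emit:
send_rows(travel=[[0,0,0],[0,-0.01,0],[0,-0.025,0],[0,-0.03,0],[0,-0.03,0]], turn=[[0,0,0],[0,0,0],[0,0,0],[0,0,0],[0,0,0]], jaw=[0.02,0.02,0.02,0.02,0.02])

```text
time: 4.08
ee_pos: [0.4504, -0.3498, 0.2995]
tcp_rot: [-0.702, 0.087, -0.086, 0.702]
ft_force: [-0.1, -0.9, -0.3]
width: 0.326
```

Emit:
send_rows(travel=[[0,-0.03,0],[0,-0.03,0],[0,-0.03,0],[0,-0.03,0],[0,0,0]], turn=[[0,0,0],[0,0,0],[0,0,0],[0,0,0],[0,0,0]], jaw=[0.02,0.02,0.02,0.02,0.02])

```text
time: 4.5
ee_pos: [0.4513, -0.3501, 0.4244]
tcp_rot: [0.703, -0.084, 0.089, -0.7]
ft_force: [0.3, 0.2, 0.4]
width: 0.33
```

```bash
python3 - <<'E'
from h import *
o=ctrl.get_obs(); print(o["ee_pos"].round(4),o["width"])
i=ctrl.camera_info("wrist"); im=ctrl.read_camera("wrist"); cv2.imwrite("pics/w3.png",im);np.save("w3.npy",dict(i,ee=o["ee_pos"],rt=o["tcp_rot"]),allow_pickle=True)
im=ctrl.read_camera("scene"); cv2.imwrite("pics/s3.png",im[:300])
E
```

```text
[ 0.4513 -0.3501  0.4244] 0.330466719716319
```

View pics/w3.png

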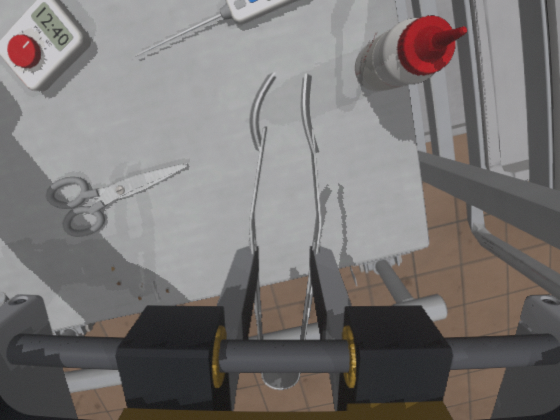

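View pics/s3.png

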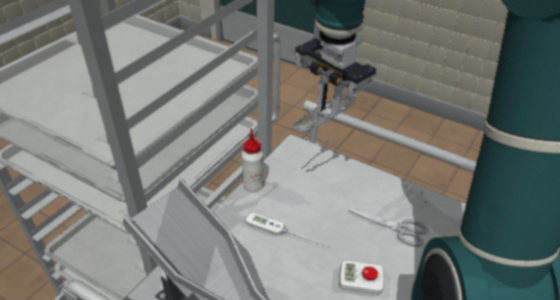

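```bash
python3 - <<'E'
from h import *
from scipy.optimize import least_squares
i=np.load("w3.npy",allow_pickle=True).item()
ee=i["ee"];Rt=R.from_quat(i["rt"]).as_matrix()
print("cam in tool",(Rt.T@(i["xyz"]-ee)).round(3),(Rt.T@rot(i)).round(3))
def w(s,lat,pit,yw,P):
    # tongs frame -> tool: x->-x, y->-z, z->-y ; origin at tool (lat,.203,.s)
    P=np.atleast_2d(P); B=np.array([[-1,0,0],[0,0,-1],[0,-1,0]]).T
    Q=R.from_euler("xz",[pit,yw]).apply(P-[0,15e-3,12e-3])+[0,15e-3,12e-3]
    T=Q@np.array([[-1,0,0],[0,0,-1],[0,-1,0]])+[lat,.203,s]
    return T@Rt.T+ee
for pit in(-.1,-.05,0,.05,.1):
    print(pit,proj(i,w(.015,0,pit,0,[[0,-.087,.019],[0,.105,.022],[0,.105,0]])).round(1))
E
```

```text
cam in tool [0.001 0.02  0.085] [[ 1.     0.001  0.   ]
 [ 0.    -0.286  0.958]
 [ 0.001 -0.958 -0.286]]
-0.1 [[282.6  77.2]
 [282.7 386.8]
 [282.8 361. ]]
-0.05 [[282.7  76.8]
 [282.7 392. ]
 [282.8 366.4]]
0 [[282.7  76.9]
 [282.7 397.2]
 [282.8 371.8]]
0.05 [[282.7  77.6]
 [282.6 402.2]
 [282.7 377.2]]
0.1 [[282.8  78.8]
 [282.6 407.1]
 [282.7 382.6]]
```

```bash
cat > tgt.py <<'E'
from h import *
def target(h,xm=.094,ylat=0,s=.015):
    c,sn=np.cos(np.radians(25)),np.sin(np.radians(25)); th=-.147
    M=R.from_euler("z",th).as_matrix(); u=M@[c,0,sn]; n=M@[-sn,0,c]; y=M@[0,1,0]
    o=np.array([.391,.1255,0])+M@[xm,ylat,.119+.466*xm]
    return o+n*(.203+h)+u*s, Rfrom(y,-n)
E
python3 - <<'E'
from tgt import *
T=ctrl.camera_info("top");S=ctrl.camera_info("scene")
for z in(.1,.2,.3,.4): print(z,onz(T,(135,200),z).round(3), onz(S,(100,300),z).round(3),onz(S,(200,362),z).round(3))
print(target(0.1)[0])
rows(*target(.1),18)
E
```

```text
0.1 [0.457 0.26  0.1  ] [0.596 0.262 0.1  ] [0.362 0.259 0.1  ]
0.2 [0.439 0.224 0.2  ] [0.528 0.296 0.2  ] [0.323 0.293 0.2  ]
0.3 [0.421 0.189 0.3  ] [0.459 0.33  0.3  ] [0.284 0.328 0.3  ]
0.4 [0.403 0.153 0.4  ] [0.391 0.364 0.4  ] [0.246 0.362 0.4  ]
[0.37076193 0.12849661 0.44375453]
now [ 0.4505 -0.3499  0.4195] t 4.6
[[-0.0108, -0.0014, 0.0247], [-0.0084, -0.002, 0.0255], [-0.006, -0.0027, 0.0262], [-0.0036, -0.0032, 0.0265], [-0.0011, -0.0038, 0.0267]] 
  [[-0.0182, -0.0911, -0.0202], [-0.0181, -0.0912, -0.0201], [-0.0182, -0.0911, -0.0202], [-0.0182, -0.0911, -0.0202], [-0.0181, -0.0912, -0.0202]]
[[0.0015, -0.0043, 0.0266], [0.0039, -0.0046, 0.0263], [0.0064, -0.0051, 0.0257], [0.0088, -0.0053, 0.025], [0.0112, -0.0056, 0.0239]] 
  [[-0.0182, -0.0911, -0.0201], [-0.0182, -0.0912, -0.0202], [-0.0181, -0.0911, -0.0202], [-0.0182, -0.0911, -0.0201], [-0.0181, -0.0912, -0.0202]]
[[0.0134, -0.0058, 0.0227], [0.0155, -0.0059, 0.0213], [0.0175, -0.0059, 0.0196], [0.0194, -0.0059, 0.0179], [0.021, -0.0057, 0.0159]] 
  [[-0.0182, -0.0911, -0.0202], [-0.0182, -0.0911, -0.0201], [-0.0181, -0.0912, -0.0202], [-0.0182, -0.0911, -0.0202], [-0.0182, -0.0912, -0.0201]]
[[0.0224, -0.0057, 0.0138], [0.0238, -0.0053, 0.0117], [0.0248, -0.0051, 0.0093]] 
  [[-0.0181, -0.0911, -0.0202], [-0.0182, -0.0911, -0.0202], [-0.0182, -0.0912, -0.0202]]
```

Emit:
send_rows(travel=[[-0.011,-0.0015,0.025],[-0.0085,-0.002,0.0255],[-0.006,-0.0025,0.026],[-0.0035,-0.003,0.0265],[-0.001,-0.004,0.0265]], turn=[[-0.018,-0.091,-0.02],[-0.018,-0.091,-0.02],[-0.018,-0.091,-0.02],[-0.018,-0.091,-0.02],[-0.018,-0.091,-0.02]], jaw=[0.02,0.02,0.02,0.02,0.02])

```text
time: 5.02
ee_pos: [0.4277, -0.2159, 0.424]
tcp_rot: [0.737, 0.106, -0.045, -0.666]
ft_force: [0.1, -0.2, -0.4]
width: 0.33
```

Emit:
send_rows(travel=[[0.0015,-0.0045,0.0265],[0.004,-0.0045,0.0265],[0.0065,-0.005,0.0255],[0.009,-0.0055,0.025],[0.011,-0.0055,0.024]], turn=[[-0.018,-0.091,-0.02],[-0.018,-0.091,-0.02],[-0.018,-0.091,-0.02],[-0.018,-0.091,-0.02],[-0.018,-0.091,-0.02]], jaw=[0.02,0.02,0.02,0.02,0.02])

```text
time: 5.43
ee_pos: [0.4059, -0.083, 0.4315]
tcp_rot: [0.731, 0.292, -0.172, -0.593]
ft_force: [1.0, 0.2, -0.6]
width: 0.326
```

```bash
python3 - <<'E'
from tgt import *
o=ctrl.get_obs();print(o["qpos"].round(2),o["width"])
rows(*target(.1),8)
E
```

```text
[ 0.76 -0.05 -0.64  2.12  0.1   0.82  0.73] 0.32629336435473405
now [ 0.4059 -0.083   0.4315] t 5.4333
[[0.0134, -0.0058, 0.0225], [0.0155, -0.006, 0.0211], [0.0175, -0.006, 0.0194], [0.0193, -0.0059, 0.0177], [0.0209, -0.0059, 0.0158]] 
  [[-0.0188, -0.0908, -0.0201], [-0.0188, -0.0908, -0.02], [-0.0188, -0.0908, -0.0201], [-0.0188, -0.0908, -0.0201], [-0.0188, -0.0908, -0.02]]
[[0.0224, -0.0057, 0.0136], [0.0236, -0.0055, 0.0115], [0.0247, -0.0053, 0.0092]] 
  [[-0.0188, -0.0908, -0.0201], [-0.0188, -0.0908, -0.0201], [-0.0188, -0.0908, -0.02]]
```

Emit:
send_rows(travel=[[0.0135,-0.006,0.0225],[0.0155,-0.006,0.021],[0.0175,-0.006,0.0195],[0.0195,-0.006,0.0175],[0.021,-0.006,0.016]], turn=[[-0.019,-0.091,-0.02],[-0.019,-0.091,-0.02],[-0.019,-0.091,-0.02],[-0.019,-0.091,-0.02],[-0.019,-0.091,-0.02]], jaw=[0.02,0.02,0.02,0.02,0.02])

```text
time: 5.85
ee_pos: [0.3845, 0.0495, 0.4397]
tcp_rot: [0.685, 0.461, -0.289, -0.484]
ft_force: [0.4, 0.3, -0.8]
width: 0.334
```

Emit:
send_rows(travel=[[0.0225,-0.0055,0.0135],[0.0235,-0.0055,0.0115],[0.0245,-0.0055,0.009],[0,0,0]], turn=[[-0.019,-0.091,-0.02],[-0.019,-0.091,-0.02],[-0.019,-0.091,-0.02],[0,0,0]], jaw=[0.02,0.02,0.02,0.02])

```text
time: 6.18
ee_pos: [0.3714, 0.1312, 0.4449]
tcp_rot: [0.637, 0.553, -0.353, -0.404]
ft_force: [0.1, 0.1, -0.5]
width: 0.327
```

```bash
python3 - <<'E'
from tgt import *
o=ctrl.get_obs();print(o["qpos"].round(2),o["width"])
i=ctrl.camera_info("wrist"); im=ctrl.read_camera("wrist"); cv2.imwrite("pics/w4.png",im);np.save("w4.npy",i,allow_pickle=True)
im=ctrl.read_camera("scene"); cv2.imwrite("pics/s4.png",im)
for c in("scene","top"):
  if c=="top": im=ctrl.read_camera("top"); cv2.imwrite("pics/t4.png",im)
  for d in ctrl.tip_of(c,"tongs")[:1]:
    p=tow(ctrl.camera_info(c),d["at"]); print(c,d["conf"],p.round(4))
o=ctrl.get_obs(); r=R.from_quat(o["tcp_rot"]); print("expect",o["ee_pos"]+r.apply([0,.203,.015]))
rows(*target(.02),5)
E
```

```text
[ 0.5  -0.19 -0.89  2.18  0.12  0.71  0.95] 0.3268301786014917
scene 0.9 [0.4472 0.117  0.2564]
top 0.78 [0.4555 0.1173 0.2578]
expect [0.44410936 0.11539834 0.25433045]
now [0.3727 0.1265 0.4446] t 6.4333
[[0.0004, 0.016, 0.0005], [0.0004, 0.0159, 0.0004], [0.0003, 0.016, 0.0005], [0.0004, 0.016, 0.0005], [0.0003, 0.016, 0.0005]] 
  [[0.0001, -0.0009, -0.0006], [0.0001, -0.0009, -0.0006], [0.0002, -0.001, -0.0006], [0.0001, -0.0009, -0.0005], [0.0001, -0.0009, -0.0006]]
```

View pics/s4.png

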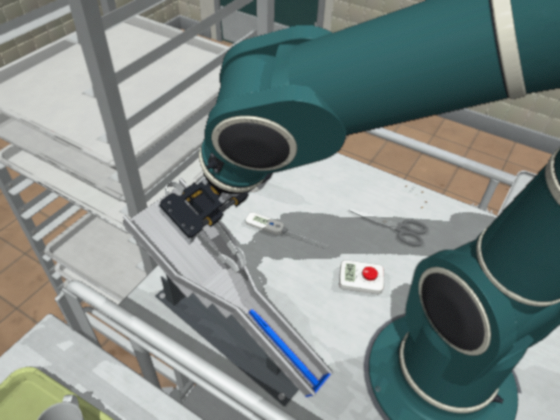

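View pics/w4.png

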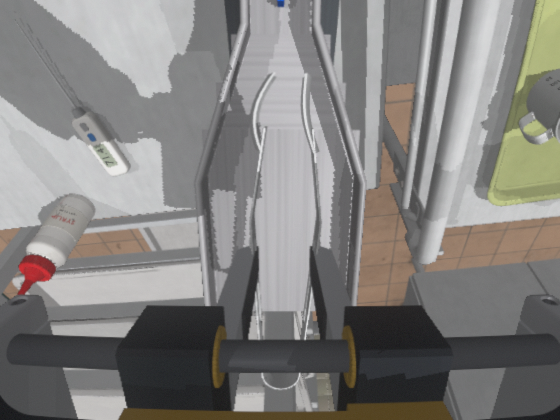

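View pics/t4.png

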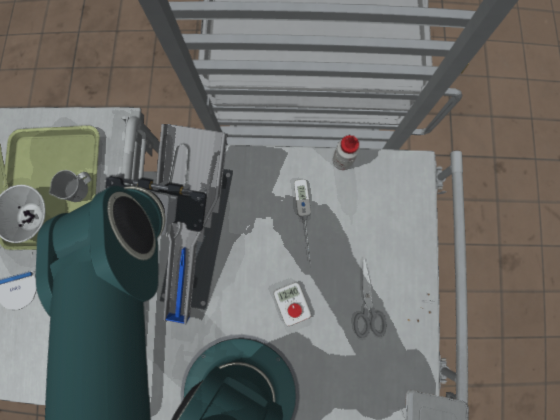

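Emit:
send_rows(travel=[[0,0.016,0.0005],[0,0.016,0.0005],[0,0.016,0.0005],[0,0.016,0.0005],[0,0.016,0.0005]], turn=[[0,-0.001,0],[0,-0.001,0],[0,-0.001,0],[0,-0.001,0],[0,-0.001,0]], jaw=[0.02,0.02,0.02,0.02,0.02])

```text
time: 6.85
ee_pos: [0.4043, 0.1216, 0.3707]
tcp_rot: [0.64, 0.55, -0.351, -0.406]
ft_force: [0.2, -1.2, 0.1]
width: 0.325
```

Emit:
send_rows(travel=[[0,0,0]], turn=[[0,0,0]], jaw=[0.02])

```text
time: 6.93
ee_pos: [0.4043, 0.1211, 0.3692]
tcp_rot: [0.639, 0.55, -0.352, -0.407]
ft_force: [-0.8, -1.5, -1.4]
width: 0.327
```

```bash
python3 - <<'E'
from tgt import *
o=ctrl.get_obs();print(o["qpos"].round(2),o["width"],o["ft_force"])
im=ctrl.read_camera("wrist"); cv2.imwrite("pics/w5.png",im)
im=ctrl.read_camera("scene"); cv2.imwrite("pics/s5.png",cv2.resize(im[170:400,110:340],None,fx=2.6,fy=2.6,interpolation=cv2.INTER_CUBIC))
rows(*target(.0),5)
E
```

```text
[ 0.56  0.07 -1.02  2.22  0.56  0.59  0.55] 0.3274748191265949 [-0.78715013 -1.48075052 -1.40765714]
now [0.4039 0.1221 0.3713] t 7.0333
[[0.0003, 0.004, -0.0], [0.0003, 0.004, -0.0], [0.0003, 0.0041, -0.0], [0.0003, 0.004, -0.0], [0.0003, 0.004, -0.0001]] 
  [[-0.0001, 0.0002, -0.0004], [-0.0001, 0.0002, -0.0004], [-0.0001, 0.0002, -0.0004], [-0.0001, 0.0002, -0.0003], [-0.0002, 0.0003, -0.0004]]
```

View pics/w5.png

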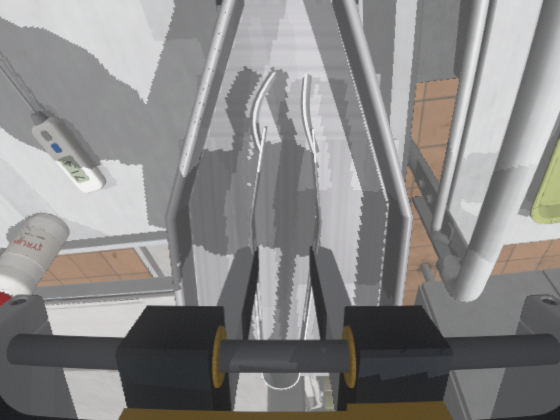

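View pics/s5.png

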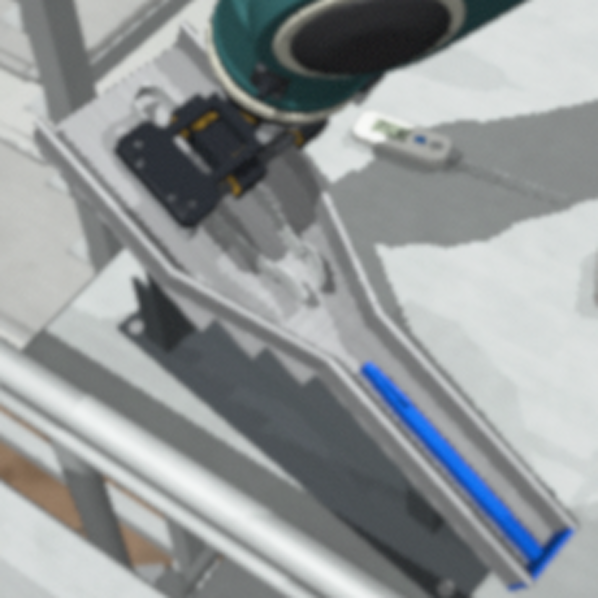

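Emit:
send_rows(travel=[[0.001,0.005,0],[0.001,0.005,0],[0.001,0.004,0],[0,0.003,0],[0,0,0]], turn=[[0,0,-0.0005],[0,0,-0.0005],[0,0,-0.0005],[0,0,0],[0,0,0]], jaw=[0.02,0.02,0.02,0.02,0.02])

```text
time: 7.45
ee_pos: [0.4115, 0.1244, 0.3565]
tcp_rot: [0.639, 0.551, -0.351, -0.405]
ft_force: [-0.1, -0.6, -0.7]
width: 0.331
```

```bash
python3 - <<'E'
from tgt import *
o=ctrl.get_obs();print(o["qpos"].round(2),o["width"],o["ft_force"])
im=ctrl.read_camera("wrist"); cv2.imwrite("pics/w6.png",im)
rows(*target(.0),1)
E
```

```text
[ 0.52  0.13 -0.99  2.22  0.67  0.58  0.45] 0.3306967379366473 [-0.07769197 -0.6186227  -0.70611345]
now [0.4114 0.1244 0.3566] t 7.5
[[-0.0019, 0.0038, 0.0002]] 
  [[0.0022, 0.0022, -0.0009]]
```

View pics/w6.png

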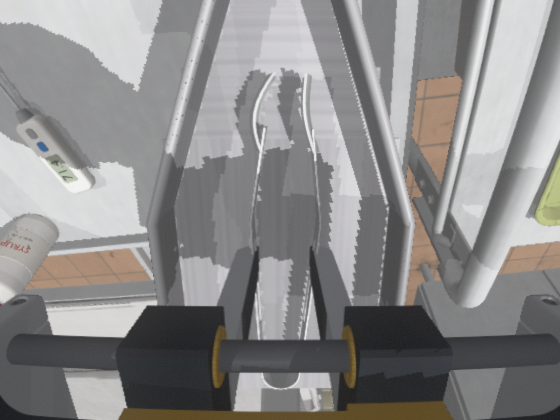

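Emit:
send_rows(travel=[[0,0.0015,0],[0,0.0015,0],[0,0,0]], turn=[[0,0,0],[0,0,0],[0,0,0]], jaw=[0.02,0.02,0.02])

```text
time: 7.75
ee_pos: [0.4129, 0.1243, 0.3538]
tcp_rot: [0.639, 0.552, -0.351, -0.405]
ft_force: [-2.3, -0.4, 5.3]
width: 0.328
```

```bash
python3 - <<'E'
from tgt import *
o=ctrl.get_obs();print(o["qpos"].round(2),o["width"],o["ft_force"])
rows(*target(.0),1)
E
```

```text
[ 0.51  0.14 -0.99  2.22  0.69  0.58  0.44] 0.32754735234973975 [-2.3144814  -0.39997891  5.34122548]
now [0.4129 0.1243 0.3538] t 7.75
[[-0.0021, 0.0006, 0.0003]] 
  [[0.0026, 0.0021, -0.001]]
```

Emit:
send_rows(travel=[[0,0,0],[0,0,0],[0,0,0],[0,0,0],[0,0,0]], turn=[[0,0,0],[0,0,0],[0,0,0],[0,0,0],[0,0,0]], jaw=[0.08,0.08,0.08,0.08,0.08])

```text
time: 8.17
ee_pos: [0.4128, 0.1243, 0.3534]
tcp_rot: [0.639, 0.552, -0.351, -0.406]
ft_force: [-0.3, 0.6, -0.4]
width: 0.647
```

```bash
python3 - <<'E'
from tgt import *
o=ctrl.get_obs();print(o["width"],o["ft_force"])
im=ctrl.read_camera("wrist"); cv2.imwrite("pics/w7.png",im)
im=ctrl.read_camera("scene"); cv2.imwrite("pics/s7.png",cv2.resize(im[170:400,110:340],None,fx=2.6,fy=2.6,interpolation=cv2.INTER_CUBIC))
E
```

```text
0.6473835177804574 [-0.34021416  0.62789082 -0.37309923]
```

View pics/w7.png

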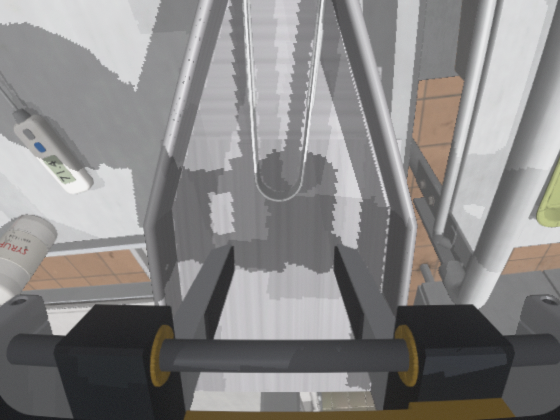

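View pics/s7.png

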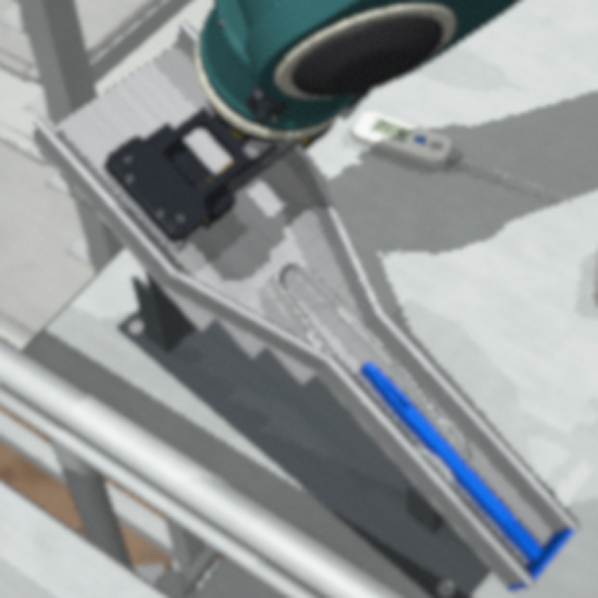

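Sliding, astride the rib. I'll let it run while backing straight out along the tool axis.

Emit:
send_rows(travel=[[0,0,0],[0,-0.005,0],[0,-0.01,0],[0,-0.015,0],[0,-0.02,0]], turn=[[0,0,0],[0,0,0],[0,0,0],[0,0,0],[0,0,0]], jaw=[0.08,0.08,0.08,0.08,0.08])

```text
time: 8.68
ee_pos: [0.3916, 0.1274, 0.3984]
tcp_rot: [0.638, 0.551, -0.352, -0.406]
ft_force: [-0.4, -0.3, 0.4]
width: 0.852
```

Emit:
send_rows(travel=[[0,-0.02,0],[0,-0.02,0],[0,-0.02,0],[0,0,0],[0,0,0]], turn=[[0,0,0],[0,0,0],[0,0,0],[0,0,0],[0,0,0]], jaw=[0.08,0.08,0.08,0.08,0.08])

```text
time: 9.1
ee_pos: [0.3664, 0.1315, 0.4536]
tcp_rot: [0.639, 0.552, -0.351, -0.404]
ft_force: [-0.2, -0.2, -0.8]
width: 0.85
```

```bash
python3 - <<'E'
from tgt import *
o=ctrl.get_obs();print(o["width"],o["ft_force"],o["qpos"].round(2))
im=ctrl.read_camera("scene"); cv2.imwrite("pics/s8.png",cv2.resize(im[170:400,110:340],None,fx=2.6,fy=2.6,interpolation=cv2.INTER_CUBIC))
im=ctrl.read_camera("wrist"); cv2.imwrite("pics/w8.png",im)
M=R.from_euler("z",-.147).as_matrix()
for c in("scene","top"):
  if c=="top": ctrl.read_camera("top")
  for t in("tongs","thermometer"):
   for d in ctrl.tip_of(c,t)[:1]:
    p=tow(ctrl.camera_info(c),d["at"]); print(c,t,d["conf"],p.round(4),(M.T@(p-[.391,.1255,0])).round(4))
E
```

```text
0.8497716522288488 [-0.24019077 -0.2194895  -0.82013055] [ 0.56 -0.23 -0.92  2.17  0.06  0.73  1.01]
scene tongs 0.8 [0.2749 0.1433 0.064 ] [-0.1175  0.0006  0.064 ]
scene thermometer 0.57 [ 0.4319 -0.1449 -0.0033] [ 0.0801 -0.2615 -0.0033]
top tongs 0.84 [0.2757 0.1472 0.0635] [-0.1172  0.0046  0.0635]
top thermometer 0.57 [ 0.4318 -0.1471 -0.0016] [ 0.0802 -0.2637 -0.0016]
```

View pics/s8.png

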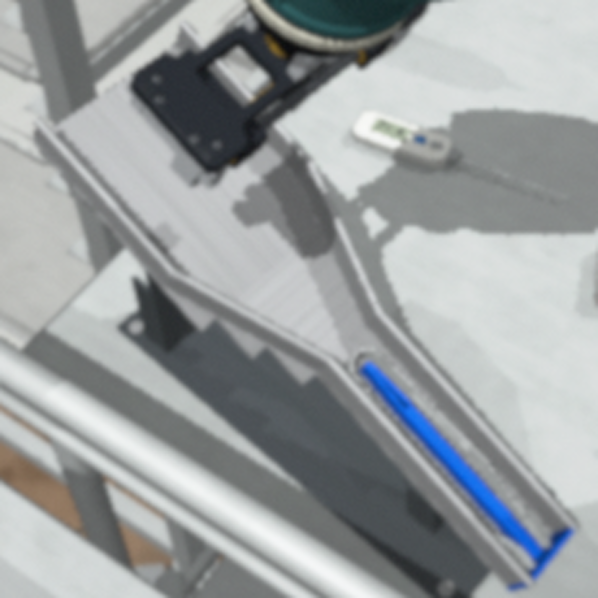

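View pics/w8.png

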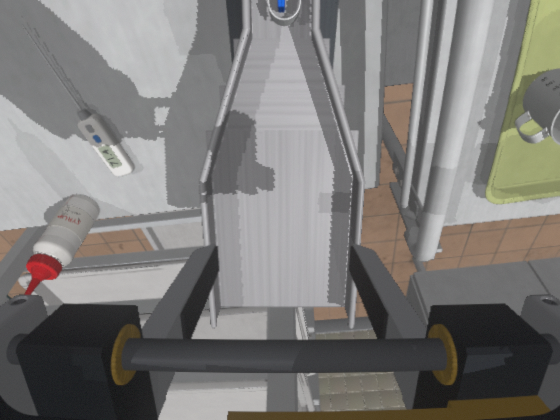

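The tongs are at rest at x = -0.117, y ≈ 0.00, z = 0.064 in the chute's frame. The bow sits around the top of the rib, the gripper is clear, and the thermometer hasn't moved. I'm handing the job in.

```bash
python3 -c "
from h import *
ctrl.sign_off(); print(ctrl.get_obs()['time'])"
```

```text
the job is handed in; nothing more can be done
the job is handed in; nothing more can be done
```

The tongs are at the bottom of the chute, and I handed the job in at about 9.4 s of the 35 s allowed. I gripped them at the balance point and laid them in the chute's mouth, centred and tilted to its slope. Once released, they slid down on their own astride the rib to the stop, and I backed the gripper straight out.

**Last checks before handing in:**
- **Tongs:** the networks put the origin at x = -0.117 m and z = 0.064 m in the chute's frame. For y, the scene camera gave 0.001 m and the top camera 0.005 m; both are inside the 15 mm limit. The picture shows the bow around the upper end of the rib.
- **Thermometer:** it reads within about 5 mm of its starting position, which is about what the detector can resolve.
- **Robot:** the gripper is clear of everything, and the wrist force reads about zero.

**Not checked or disagreed:**
- **Stillness and tilt:** I judged these from one set of pictures and the agreeing positions, and did not measure them separately.
- **Wrist camera:** its network did not find the tongs before the grasp, so I measured them there by hand from the picture.
- **Hover above the chute:** the two cameras differed by about 8 mm along the chute on where the tongs were; this did not affect the placing.

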